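Hook out the drip tray of the parts-washing box

ROBOT

A 6-joint arm with a two-finger parallel gripper is mounted at the origin on a cart in front of the work surface, level with it; the furniture and walls round the work are solid. World frame = base frame: x ahead of the robot, y to its left, z up, the work surface at z = 0. Lengths are in m, angles in degrees, forces in N, time in s.
With the tool pointing down it reaches from about 0.35 to 0.8 m from the base axis. Payload 7.3 kg.
Tool frame: the origin (TCP) lies between the finger pads; the fingertips stand nose_length ahead of it and the grasp point (between the pads) lies 6 mm ahead of it (nose_length is the distance from the TCP to the fingertips, in m); z points along the fingers, y is the direction in which the jaws open and shut (so a half turn about z gives the same grasp; the last joint's range is limited). The gripper opens to 85 mm and grips with 20 to 120 N. Pads are 22 mm wide; open, the fingers measure 114 mm over their backs; the gripper's body (76 mm by 85 mm) begins 54 mm behind the grasp point. The pads swing forward as they close: fully open they stand 13 mm farther back than shut.
Start: joints at [68.411, 19.595, 87.324, -0, 73.075, -8.365], TCP at [0.12, 0.511, 0.227] pointing down, gripper open.
Joint ranges: [-145.02, 145.02], [-44.19, 115.74], [2.07, 154.8], [-57.11, 237.11], [16.16, 152.29], [-177.93, 177.93]. Speed limits (degrees/s): [147.25, 147.25, 180, 180, 180, 180].

INTERFACE

Orientations are given as a 3x3 rotation matrix whose columns are the frame's x, y, z axes.
In Python, from cell import state, snapshot, calibration, job_done, nose_length gives the robot as it stands.
- The arm moves only by the tool jog_arm, never from a script. Its argument "rows" is a list of rows, each a list of 2 entries, a list of its own where there are three numbers: the shift along the tool's x, y, z in m, then the turn, a rotation vector about the tool's x, y, z in rad. A call has 1 to 12 rows; each row shifts and turns the commanded pose from where the row before left it, along the tool's axes as they then stand; what a row does not reach is not made up. A row lasts 1/10 s, in which the tool goes at most 50 mm and 8.59 degrees, less where a joint would pass 70% of its speed; a pose out of reach is approached as far as the arm can. A call with a gripper value outside its range is refused whole. "fingers" is the gripper's target within -1 to 1 (fully open at 1, half-way at 0, shut at -1), set as the call begins (left out, the last holds). The fingers move at their own pace and stop on an object; "grip_force" is the grip in N (left out, the last holds). Time passes only in rows, so rows that do not move let the fingers close. It gives the time, the measured TCP pose, the force and the opening at its end, in the units of the state.
- state(): the state, without advancing time (a new reading comes with each control period).
- snapshot(name): name is "scene" or "top"; returns the picture (384x512x3 uint8, red, green, blue); there is no depth.
- calibration(name): a dict with "K" (3x3 intrinsics, pixels), "camera_from_world" (4x4, takes a point from world to camera coordinates). Camera axes: x right, y down, z forward; pixel columns grow to the right and rows downward; lengths in m; the calibration is good to about 2 mm. A picture is of the moment at which its call begins. calibration takes no time and is no camera call.
- job_done(): hands the job in, once; it reports no verdict.
The state is a dict: "clock": time; "qpos": joint angles; "joint_vel": joint speeds; "tau": joint torques, N m; "ee_pos": TCP position; "orientation": TCP orientation; "force": force on the tool from outside, world axes, zero at the start; "moment": the same for the moment, N m; "gripper_width": opening from 0.0 (shut) to 1.0 (fully open).
Only numpy, scipy, OpenCV 4.12 (cv2) and the standard library are available. Lean on these libraries where they do the work, as an engineer would, in place of code of your own. Each camera call takes 0.05 s, during which the arm holds its last target.

TASK

Take the steel hook out of its wooden block, hook it into the finger hole of the parts-washing box's drip tray and draw the tray out gently until you feel it come up against its stop, so that the bolts in it can be reached. Then unhook, leave the tray out at its stop and stand the hook back in its block, without disturbing the things around.

Things in the scene. Friction and masses are not known exactly. Their poses are not given: they have to be found in the camera images.
- tray_hook: Hand hook, 0.16 kg, upright in a wooden block. Origin: centre of the underside of its steel collar (28 mm across, 5 thick), which rests on the block; z up, x the way the foot points. Wooden grip 26 (x) by 20 (y) mm, 5 to 65 mm above the origin. Below, a 7 mm round rod: 48 mm down (centre line), then a foot 28 mm along +x, then an upturned end. Gap between shank and end 21 mm.
- hook_end (a point): Top of the hook's upturned end: 28 mm along x and 33.5 mm below the hook's origin (14.5 mm above the centre line of the foot).
- hook_seat (a point): Where the hook's origin rests when put away: on the top of the fixed wooden block (84 x 56 x 66 mm), over its one slot. The slot is 14 mm wide (y), 60 mm deep and runs from 9.5 mm behind this point to 38.5 mm ahead of it along x, the way the hook's foot must point. The collar rests on the slot's edges.
- wash_box: Parts-washing box: low grey steel case, 220 mm deep (x), 190 mm wide (y), 84 mm high, fixed to the bench; origin: centre of its underside; its open front, with the drip tray, looks along -x, towards the robot, and the tray slides out along -x.
- finger_hole (a point): Centre of the round finger hole, 30 mm across, on the outer face of the tray's upright front sheet (4 mm thick, 184 mm wide, from 10 to 74 mm above the bench; hole centre 42 mm up). Axes as the box's: -x points out of the box. Behind the sheet, free space for the hook. It moves with the tray.
- drip_tray (a joint): How far the tray is drawn out, m; 0 is fully home. It runs stiffly (about 3 N) on straight slides and stays where it is left. A lug at its rear meets a rigid stop, clamped under the box's top (by the brass nut in its slot) in a different place each time: the tray stops 60 to 115 mm out. The stop is not measured; it must be felt.
- oil_flask: Flat metal oil flask, 54 x 94 x 117 mm, loose bystander; origin at the centre of its underside.
- bolt_long: Steel hex bolt, 68 mm long, 20 mm across the head, lying loose in the tray; origin at the middle of its underside.
- bolt_short: Steel hex bolt, 53 mm long, 20 mm across the head, lying loose in the tray; origin at the middle of its underside.
- rubber_block: Black rubber block, 45 x 70 x 25 mm, loose bystander on the bench; origin at the centre of its underside.
There are look-alikes about, which are no part of the job. What is shaped like the tray_hook but red is not meant.

How it is judged:
By the outcome, as a careful person would: the job done as asked, in the order asked, and still so for the second after the job is handed in, with the robot touching nothing.
It also fails if it takes over 72 s, if anything falls off the work surface, if the arm or the gripper's body presses on something with over 40 N, if the wrist force passes 120 N, or if a joint passes its speed limit or range.

## Working session

There is one attempt and no reset: what is moved stays moved. The work goes in short steps, Python scripts to look and compute and a tool call to move; the robot and the scene stay as the last step left them, time stands still between calls to the robot, and variables do not carry over. Pictures are saved under pics/ and viewed, and the job is handed in when it is done.

Besides the shell and the picture viewer there is one more tool, called in YAML: its name, and indented under it one key for each argument. jog_arm: Moves the arm, as the interface text tells. Its arguments: {"type":"object","properties":{"rows":{"type":"array"},"fingers":{"type":"number"},"grip_force":{"type":"number"}},"required":["rows"]}

```bash
ls; mkdir -p pics; python3 - <<'E'
from cell import *
import cv2,numpy as np
np.set_printoptions(precision=4,suppress=True)
s=state();print(s);print(nose_length if not callable(nose_length) else nose_length())
for n in("scene","top"):
    im=snapshot(n);cv2.imwrite(f"pics/{n}0.png",cv2.cvtColor(im,cv2.COLOR_RGB2BGR));c=calibration(n);print(n,c["K"],c["camera_from_world"])
E
```

```text
pics
{'clock': 0.0, 'qpos': array([68.4109, 19.6357, 87.3769, -0.002 , 73.0743, -8.3642]), 'joint_vel': array([ 0.0205,  0.073 , -0.0042,  0.0655,  0.0332, -0.0116]), 'tau': array([ -0.0004, -43.3666, -24.601 ,  -0.0002,   0.008 ,   0.0001]), 'ee_pos': array([0.1199, 0.5107, 0.226 ]), 'orientation': array([[-0.9735,  0.2288, -0.0005],
       [ 0.2288,  0.9735, -0.0014],
       [ 0.0002, -0.0015, -1.    ]]), 'force': array([-0.729 ,  0.7781,  0.0633]), 'moment': array([-0.0233, -0.0182, -0.0156]), 'gripper_width': 1.002028616843971}
0.025
scene [[409.1984   0.     246.6755]
 [  0.     409.1984 189.6918]
 [  0.       0.       1.    ]] [[ 0.8245 -0.5659  0.0068 -0.51  ]
 [-0.2996 -0.4467 -0.843   0.2321]
 [ 0.4801  0.693  -0.5378  0.7874]
 [ 0.      0.      0.      1.    ]]
top [[348.0763   0.     253.7651]
 [  0.     348.0763 191.042 ]
 [  0.       0.       1.    ]] [[ 0.0269 -0.9996 -0.0039  0.0017]
 [-0.9875 -0.026  -0.1553  0.6069]
 [ 0.1551  0.0081 -0.9879  0.8174]
 [ 0.      0.      0.      1.    ]]
```

View pics/scene0.png

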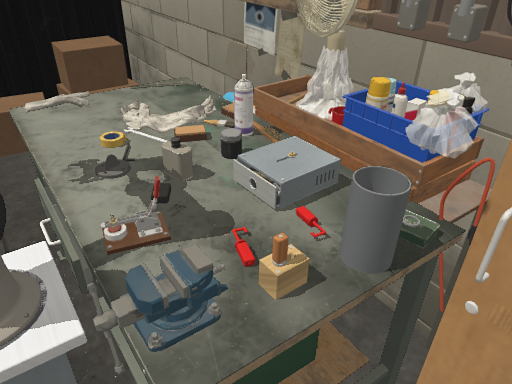

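View pics/top0.png

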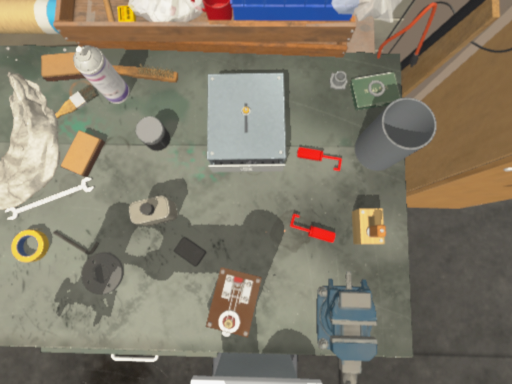

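```bash
cat > h.py <<'E'
import numpy as np,cv2
from cell import *
np.set_printoptions(precision=4,suppress=True)
def proj(n,p):
    c=calibration(n);T=np.array(c["camera_from_world"]);K=np.array(c["K"])
    q=K@(T[:3,:3]@np.asarray(p,float).reshape(-1,3).T+T[:3,3:]);return (q[:2]/q[2]).T
def back(n,uv,z):
    c=calibration(n);T=np.array(c["camera_from_world"]);K=np.array(c["K"])
    d=T[:3,:3].T@np.linalg.solve(K,[uv[0],uv[1],1]);o=-T[:3,:3].T@T[:3,3]
    return o+d*(z-o[2])/d[2]
def crop(src,dst,x0,y0,x1,y1,f):
    im=cv2.imread(src)[y0:y1,x0:x1];cv2.imwrite(dst,cv2.resize(im,None,fx=f,fy=f,interpolation=cv2.INTER_CUBIC))
def snap(n,name):
    im=cv2.cvtColor(snapshot(n),cv2.COLOR_RGB2BGR);cv2.imwrite(f"pics/{name}.png",im);return im
E
python3 - <<'E'
from h import *
crop("pics/scene0.png","pics/s_blk.png",250,222,320,302,7)
crop("pics/top0.png","pics/t_blk.png",340,195,400,255,8)
crop("pics/scene0.png","pics/s_box.png",225,130,345,212,6)
crop("pics/top0.png","pics/t_box.png",195,60,300,180,5)
E
```

```text
(no output)
```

View pics/s_blk.png

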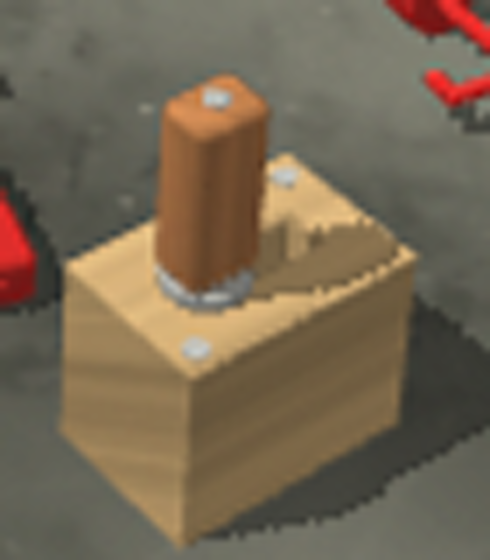

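View pics/t_blk.png

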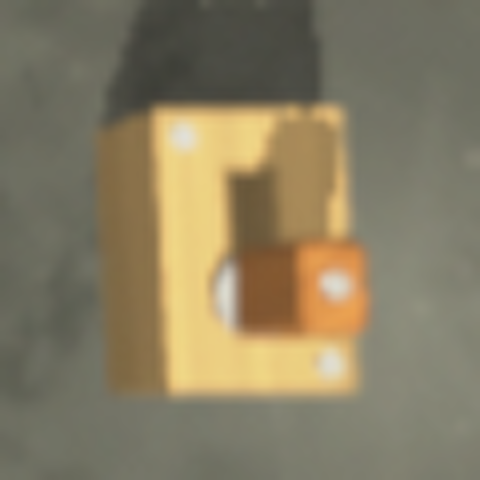

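View pics/s_box.png

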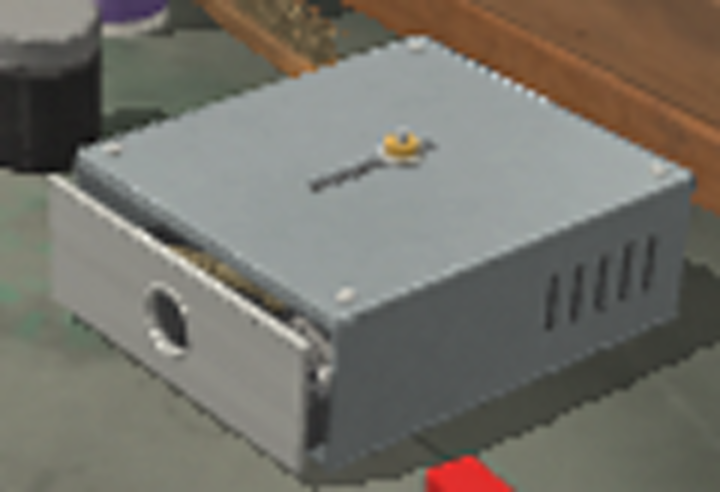

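View pics/t_box.png

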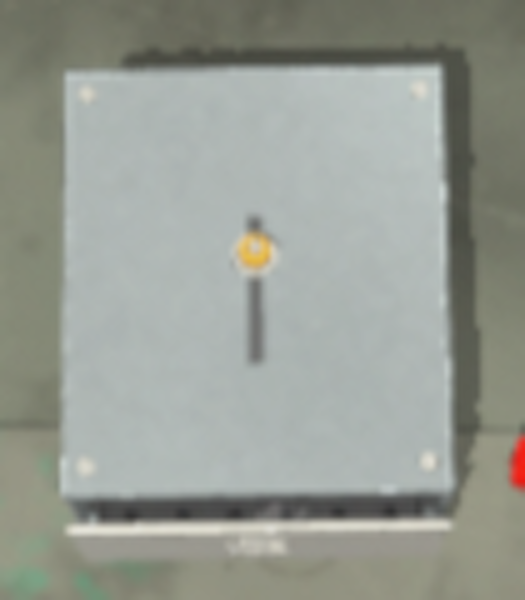

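```bash
cat > fit.py <<'E'
from h import *
from scipy.optimize import least_squares
def S(l,f,o): return np.array(l,float)/f+np.array(o)
def rect(p,lx,ly,z,):
    x,y,a=p[:3];c,s=np.cos(a),np.sin(a)
    L=np.array([[.5,.5],[.5,-.5],[-.5,-.5],[-.5,.5]])*[lx,ly]
    return np.c_[x+c*L[:,0]-s*L[:,1],y+s*L[:,0]+c*L[:,1],np.full(4,z)]
def fit(lx,ly,z,T,Sc,x0):
    f=lambda p:np.r_[(proj("top",rect(p,lx,ly,z))-T).ravel() if T is not None else [], (proj("scene",rect(p,lx,ly,z))-Sc).ravel() if Sc is not None else []]
    r=least_squares(f,x0);print(r.x,np.degrees(r.x[2]),'rms',np.sqrt(np.mean(r.fun**2)));return r.x
bT=S([(155,105),(342,105),(357,392),(167,394)],8,(340,195))
bS=S([(287,153),(415,257),(188,378),(65,265)],7,(250,222))
wT=S([(65,70),(443,65),(452,495),(62,497)],5,(195,60))
wS=S([(420,37),(693,182),(335,322),(78,155)],6,(225,130))
if __name__=="__main__":
    for a,b in((bT,bS),(bT,None),(None,bS)): fit(.084,.056,.066,a,b,[.45,-.3,0])
    for a,b in((wT,wS),(wT,None),(None,wS)): fit(.22,.19,.084,a,b,[.7,0,0])
    print('grip top',back("top",S((335,285),8,(340,195)),.131),back("scene",S((215,98),7,(250,222)),.131))
    print('sheet top',[back("top",S(q,5,(195,60)),.074) for q in((67,530),(452,526))],[back("scene",S(q,6,(225,130)),.074) for q in((48,178),(305,348))])
    print('hole',back("scene",S((165,320),6,(225,130)),.042), 'flask base')
E
python3 fit.py
```

```text
[ 0.526  -0.2673  0.0244] 1.3997164266481559 rms 0.3550928836652691
[ 0.5266 -0.2667  0.0252] 1.4461250312507916 rms 0.27036600056465415
[ 0.5251 -0.2683  0.0235] 1.3485384768699147 rms 0.10319440682811303
[0.7882 0.0404 0.0354] 2.028958405960167 rms 0.7308934441708546
[0.7886 0.0415 0.0361] 2.068774661238228 rms 0.2594711729635838
[0.7849 0.0355 0.0341] 1.954109927332219 rms 0.569725100395807
grip top [ 0.5128 -0.2668  0.131 ] [ 0.512  -0.2679  0.131 ]
sheet top [array([0.6613, 0.1298, 0.074 ]), array([ 0.6681, -0.0576,  0.074 ])] [array([0.6587, 0.1274, 0.074 ]), array([ 0.667, -0.058,  0.074])]
hole [0.6615 0.0351 0.042 ] flask base
```

```bash
python3 - <<'E'
from h import *
for n,u in dict(vise=(348,275),vise2=(345,300),can_base_near=(385,168),flask=(150,215),rubber=(190,250),redA=(312,230),redB=(320,157),toggle=(235,300)).items(): print(n,back("top",u,0.0)[:2])
print(back("scene",(368,270),0)[:2],back("scene",(343,255),0)[:2])
# can height: top rim center
for z in(.12,.15,.18,.2,.22): print(z,back("top",(409,124),z)[:2],back("scene",(381,182),z)[:2])
print(proj("top",[.5127,-.2672,.131]),proj("scene",[.4,-.2,.1]))
E
```

```text
vise [ 0.4059 -0.2253]
vise2 [ 0.3448 -0.2169]
can_base_near [ 0.6849 -0.3272]
flask [0.544 0.286]
rubber [0.4573 0.1771]
redA [ 0.5165 -0.1344]
redB [ 0.7104 -0.1555]
toggle [0.3372 0.0577]
[ 0.7031 -0.3421] [ 0.6934 -0.2771]
0.12 [ 0.7635 -0.3416] [ 0.8434 -0.2319]
0.15 [ 0.7524 -0.3281] [ 0.7998 -0.2617]
0.18 [ 0.7412 -0.3145] [ 0.7561 -0.2915]
0.2 [ 0.7337 -0.3055] [ 0.727  -0.3113]
0.22 [ 0.7263 -0.2965] [ 0.6979 -0.3311]
[[382.0661 230.6894]] [[212.1782 250.6723]]
```

jog_arm:
  rows:
    - [[0,0,-0.005],[0,0,0.1316]]
    - [[0,0,-0.005],[0,0,0.1316]]
    - [[0,0,-0.005],[0,0,0.1316]]
    - [[0,0,-0.005],[0,0,0.1316]]
    - [[0,0,0],[0,0,0.1316]]
    - [[0,0,0],[0,0,0.1316]]
    - [[0,0,0],[0,0,0.1316]]
    - [[0,0,0],[0,0,0.1316]]
    - [[0,0,0],[0,0,0.1316]]
    - [[0,0,0],[0,0,0.1316]]
  fingers: 1

```text
clock: 1.1
ee_pos: [0.12, 0.5109, 0.2463]
orientation: [[-0.019, 1.0, -0.0], [1.0, 0.019, -0.001], [-0.001, -0.0, -1.0]]
force: [0.7, -0.7, -0.2]
gripper_width: 1.001
```

jog_arm:
  rows:
    - [[-0.0317,0.0205,0],[0,0,-0.005]]
    - [[-0.0317,0.0205,0],[0,0,0]]
    - [[-0.0317,0.0205,0],[0,0,0]]
    - [[-0.0317,0.0205,0],[0,0,0]]
    - [[-0.0317,0.0205,0],[0,0,0]]
    - [[-0.0317,0.0205,0],[0,0,0]]
    - [[-0.0317,0.0205,0],[0,0,0]]
    - [[-0.0317,0.0205,0],[0,0,0]]
    - [[-0.0317,0.0205,0],[0,0,0]]
    - [[-0.0317,0.0205,0],[0,0,0]]
    - [[-0.0317,0.0205,0],[0,0,0]]
    - [[-0.0317,0.0205,0],[0,0,0]]

```text
clock: 2.3
ee_pos: [0.3773, 0.1364, 0.2466]
orientation: [[-0.029, 1.0, -0.0], [1.0, 0.029, 0.0], [0.0, -0.0, -1.0]]
force: [1.1, 0.0, 0.1]
gripper_width: 0.998
```

jog_arm:
  rows:
    - [[-0.035,0.01,0],[0,0,0]]
    - [[-0.035,0.01,0],[0,0,0]]
    - [[-0.035,0.01,0],[0,0,0]]
    - [[-0.035,0.01,0],[0,0,0]]
    - [[-0.035,0.01,0],[0,0,0]]
    - [[-0.035,0.01,0],[0,0,0]]
    - [[-0.035,0.01,0],[0,0,0]]
    - [[-0.035,0.01,0],[0,0,0]]
    - [[-0.035,0.01,0],[0,0,0]]
    - [[-0.035,0.01,0],[0,0,0]]
    - [[-0.035,0.01,0],[0,0,0]]
    - [[0,0,0],[0,0,0]]

```text
clock: 3.5
ee_pos: [0.4983, -0.2475, 0.2455]
orientation: [[-0.025, 1.0, -0.001], [1.0, 0.025, -0.001], [-0.001, -0.001, -1.0]]
force: [1.0, 0.5, -0.4]
gripper_width: 1.001
```

Candidates shaped like the hook: a brown-gripped one upright in the wooden block (scene 282,250; top 381,231), and two red ones lying on the bench (scene 244,247 and 312,223; top 312,230 and 320,157). The one in the block fits (wooden grip, steel collar, upright in block), confirmed in the enlarged crops. Its slot runs away along +x. The box's nut/slot, tray sheet and hole (scene ~252,183) are also clear.

jog_arm:
  rows:
    - [[-0.01,0.0067,0.01],[0,0,0]]
    - [[-0.0101,0.0067,0.01],[0,0,0]]
    - [[0,0,0.02],[0,0,0]]
    - [[0,0,0.02],[0,0,0]]
    - [[0,0,0.005],[0,0,0]]
    - [[0,0,0],[0,0,0]]
    - [[0,0,0],[0,0,0]]

```text
clock: 4.2
ee_pos: [0.5125, -0.2634, 0.1823]
orientation: [[-0.03, 1.0, 0.001], [1.0, 0.03, -0.001], [-0.001, 0.001, -1.0]]
force: [-0.2, -0.4, 0.2]
gripper_width: 1.0
```

```bash
python3 - <<'E'
from h import *
s=state();print(s['ee_pos'],s['orientation'],s['force'])
snap("scene","s1");snap("top","t1")
crop("pics/s1.png","pics/s1c.png",220,160,340,300,4)
crop("pics/t1.png","pics/t1c.png",330,180,430,260,5)
E
```

```text
[ 0.5125 -0.2634  0.1823] [[-0.0295  0.9996  0.0009]
 [ 0.9996  0.0295 -0.0005]
 [-0.0006  0.0009 -1.    ]] [-0.2238 -0.4139  0.2463]
```

View pics/s1c.png

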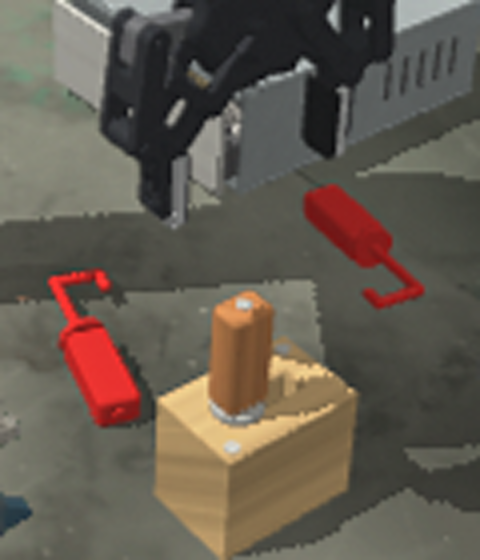

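View pics/t1c.png

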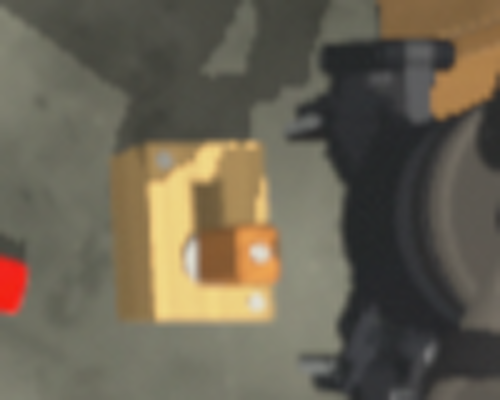

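Open jaws straddle the brown hook (scene crop: grip at 242,350) along x, nothing in between; 4 mm correction in y needed.

jog_arm:
  rows:
    - [[-0.004,-0.0003,0.01],[0,0,0]]
    - [[0,0,0.015],[0,0,0.0]]
    - [[0,0,0.015],[0,0,0]]
    - [[0,0,0.015],[0,0,0]]
    - [[0,0,0.01],[0,0,0]]
    - [[0,0,0.009],[0,0,0]]
    - [[0,0,0],[0,0,0]]
    - [[0,0,0],[0,0,0]]
    - [[0,0,0],[0,0,0]]

```text
clock: 5.2
ee_pos: [0.5122, -0.2677, 0.1084]
orientation: [[-0.029, 1.0, 0.001], [1.0, 0.029, -0.001], [-0.001, 0.001, -1.0]]
force: [-0.5, -0.3, -0.8]
gripper_width: 1.002
```

jog_arm:
  rows:
    - [[0,0,0],[0,0,0]]
    - [[0,0,0],[0,0,0]]
    - [[0,0,0],[0,0,0]]
    - [[0,0,0],[0,0,0]]
    - [[0,0,0],[0,0,0]]
    - [[0,0,0],[0,0,0]]
    - [[0,0,0],[0,0,0]]
    - [[0,0,0],[0,0,0]]
    - [[0,0,0],[0,0,0]]
    - [[0,0,0],[0,0,0]]
  fingers: -1
  grip_force: 80

```text
clock: 6.2
ee_pos: [0.5122, -0.2676, 0.1081]
orientation: [[-0.029, 1.0, 0.001], [1.0, 0.029, -0.0], [-0.001, 0.001, -1.0]]
force: [1.9, 1.4, 4.6]
gripper_width: 0.284
```

```bash
python3 - <<'E'
from h import *
s=state();print(s['ee_pos'],s['force'],s['gripper_width'])
snap("scene","s2")
crop("pics/s2.png","pics/s2c.png",230,160,340,300,4)
E
```

```text
[ 0.5122 -0.2676  0.1081] [1.8688 1.3574 4.648 ] 0.2837180258013768
```

View pics/s2c.png

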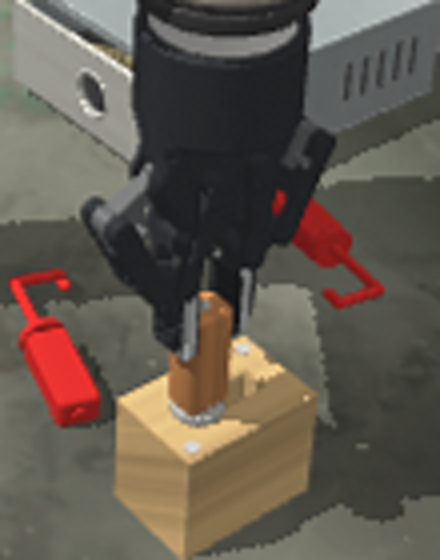

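Picture: fingers closed on the upper half of the brown grip (crop 205,330), collar still seated. Lift.

jog_arm:
  rows:
    - [[0,0,-0.005],[0,0,0]]
    - [[0,0,-0.01],[0,0,0]]
    - [[0,0,-0.01],[0,0,0]]
    - [[0,0,-0.01],[0,0,0]]
    - [[0,0,-0.01],[0,0,0]]
    - [[0,0,-0.015],[0,0,0]]
    - [[0,0,-0.015],[0,0,0]]
    - [[0,0,-0.015],[0,0,0]]
    - [[0,0,-0.01],[0,0,0]]
    - [[0,0,0],[0,0,0]]
    - [[0,0,0],[0,0,0]]

```text
clock: 7.35
ee_pos: [0.5116, -0.2673, 0.2075]
orientation: [[-0.029, 1.0, -0.0], [1.0, 0.029, 0.0], [0.0, -0.0, -1.0]]
force: [-0.7, 0.2, -1.3]
gripper_width: 0.283
```

```bash
python3 - <<'E'
from h import *
s=state();print(s['ee_pos'],s['force'],s['gripper_width'])
snap("scene","s3");snap("top","t3")
crop("pics/s3.png","pics/s3c.png",230,130,340,290,4)
crop("pics/t3.png","pics/t3c.png",320,170,440,270,5)
E
```

```text
[ 0.5116 -0.2673  0.2075] [-0.6581  0.2035 -1.272 ] 0.2830763883081616
```

View pics/s3c.png

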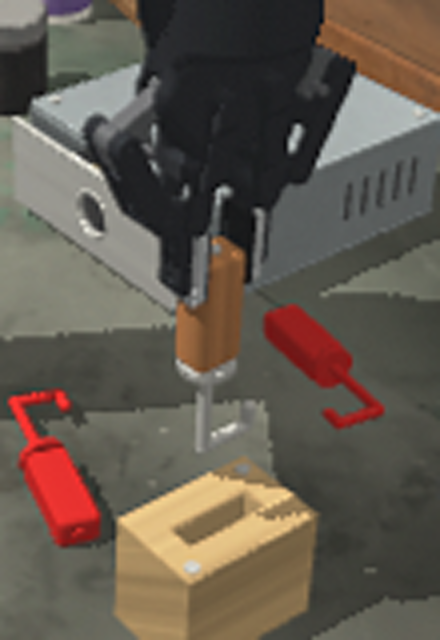

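Hook is out and upright, foot pointing +x (crop 225,430), block slot empty at (215,525).

```bash
python3 - <<'E'
from h import *
o=np.array([.5116,-.2673,.2075-.042]);u=np.array([np.cos(.029),np.sin(.029),0])
for d in([0,0,0],[0,0,-.048],[.028,0,-.048],[.028,0,-.0335]):
    p=o+u*d[0]+np.array([0,0,d[2]]);print((proj("scene",p)[0]-[230,130])*4)
E
```

```text
[205.1696 365.3766]
[199.9328 445.6315]
[243.9517 424.0724]
[245.9037 400.5977]
```

jog_arm:
  rows:
    - [[0.03,0.0075,0],[0,0,-0.007]]
    - [[0.03,0.0075,0],[0,0,0]]
    - [[0.03,0.0075,0],[0,0,0]]
    - [[0.03,0.0075,0],[0,0,0]]
    - [[0.03,0.0075,0],[0,0,0]]
    - [[0.03,0.0075,0],[0,0,0]]
    - [[0.03,0.008,0],[0,0,0]]
    - [[0.03,0.008,0],[0,0,0]]
    - [[0.03,0.008,0],[0,0,0]]
    - [[0.028,0.008,0],[0,0,0]]
    - [[0,0.01,0.01],[0,0,0]]
    - [[0,0,0.01],[0,0,0]]

```text
clock: 8.65
ee_pos: [0.5888, 0.0338, 0.1864]
orientation: [[-0.037, 0.999, -0.0], [0.999, 0.037, -0.0], [-0.0, -0.0, -1.0]]
force: [0.2, -0.7, -2.3]
gripper_width: 0.284
```

jog_arm:
  rows:
    - [[0,0,0.02],[0,0,0]]
    - [[0,0,0.02],[0,0,0]]
    - [[0,0,0.01],[0,0,0]]
    - [[0,0,0.01],[0,0,0]]
    - [[0,0,0],[0,0,0]]
    - [[0,0,0],[0,0,0]]
    - [[0,0,0],[0,0,0]]

```text
clock: 9.35
ee_pos: [0.5887, 0.0333, 0.1286]
orientation: [[-0.036, 0.999, 0.002], [0.999, 0.036, -0.0], [-0.0, 0.002, -1.0]]
force: [0.4, 0.2, -1.4]
gripper_width: 0.282
```

```bash
python3 - <<'E'
from h import *
s=state();print(s['ee_pos'],s['orientation'],s['force'],s['gripper_width'])
snap("scene","s4");snap("top","t4")
crop("pics/s4.png","pics/s4c.png",190,110,320,220,6)
crop("pics/t4.png","pics/t4c.png",190,110,310,220,5)
E
```

```text
[0.5887 0.0333 0.1286] [[-0.0359  0.9994  0.0017]
 [ 0.9994  0.0359 -0.    ]
 [-0.0001  0.0017 -1.    ]] [ 0.3736  0.2261 -1.3871] 0.282252218865997
```

View pics/s4c.png

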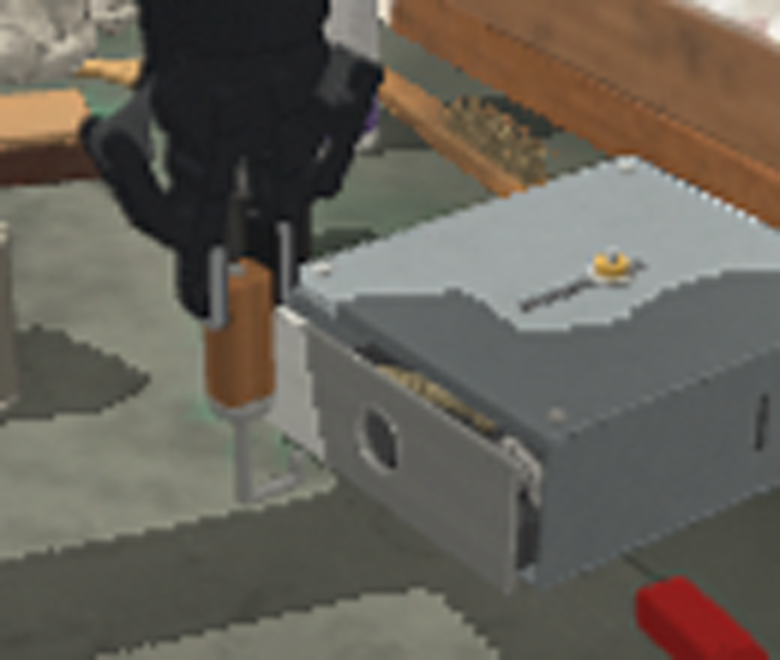

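View pics/t4c.png

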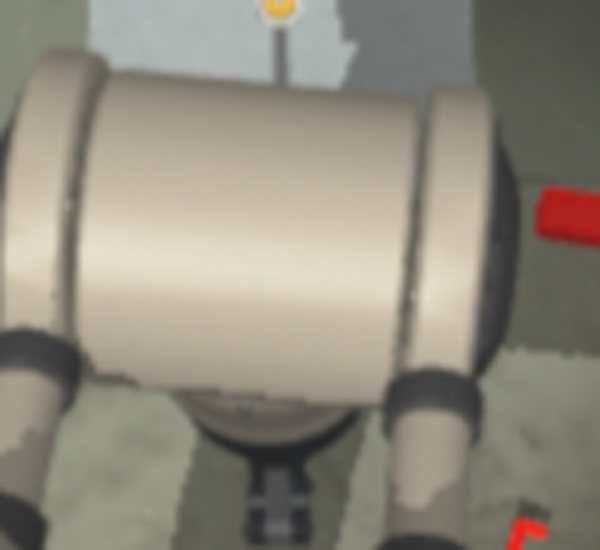

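```bash
python3 - <<'E'
from h import *
f=lambda p:(proj("scene",p)[0]-[190,110])*6
tcp=np.array([.5887,.0333,.1286]);u=np.array([.99935,.036,0]);z=np.array([0,0,1.])
print('end now',f(tcp+u*.028-z*.0755),'foot heel',f(tcp-z*.09),'collar',f(tcp-z*.042))
for X in(.660,.663,.666):
    print(X,[f([X,y,.042]) for y in(.033,.0355)])
    c=np.array([X,.0355,.042]);print([f(c+[0,0,.015]),f(c-[0,0,.015])],f(c+[-.015*.036,.015,0]),f(c-[-.015*.036,.015,0]))
E
```

```text
end now [293.126  449.1074] foot heel [241.1091 497.1512] collar [239.4337 402.6854]
0.66 [array([375.089 , 443.0346]), array([371.8943, 440.6113])]
[array([372.3561, 412.0644]), array([371.4392, 468.7447])] [351.9585 426.5729] [392.1988 454.9093]
0.663 [array([380.5341, 441.0848]), array([377.3351, 438.6676])]
[array([377.8362, 410.144 ]), array([376.8412, 466.7789])] [357.3756 424.665 ] [397.6632 452.9289]
0.666 [array([385.965 , 439.1401]), array([382.7617, 436.7291])]
[array([383.302 , 408.2285]), array([382.2293, 464.8181])] [362.7788 422.762 ] [403.1132 450.9538]
```

jog_arm:
  rows:
    - [[0,0.008,0.001],[0,0,0]]
    - [[0,0.008,0],[0,0,0]]
    - [[0,0.008,0],[0,0,0]]
    - [[0,0.008,0],[0,0,0]]
    - [[0,0.006,0],[0,0,0]]
    - [[0,0.006,0],[0,0,0]]
    - [[0,0.006,0],[0,0,0]]
    - [[0,0,0],[0,0,0]]
    - [[0,0,0],[0,0,0]]

```text
clock: 10.35
ee_pos: [0.6381, 0.0352, 0.1265]
orientation: [[-0.036, 0.999, -0.0], [0.999, 0.036, 0.0], [0.0, -0.0, -1.0]]
force: [0.5, 0.6, -1.4]
gripper_width: 0.282
```

```bash
python3 - <<'E'
from h import *
s=state();print(s['ee_pos'],s['orientation'],s['force'],s['gripper_width'])
snap("scene","s5")
crop("pics/s5.png","pics/s5c.png",190,110,320,220,6)
E
```

```text
[0.6381 0.0352 0.1265] [[-0.0361  0.9993 -0.0004]
 [ 0.9993  0.0361  0.0001]
 [ 0.0001 -0.0004 -1.    ]] [ 0.4679  0.6283 -1.357 ] 0.2820847026510834
```

View pics/s5c.png

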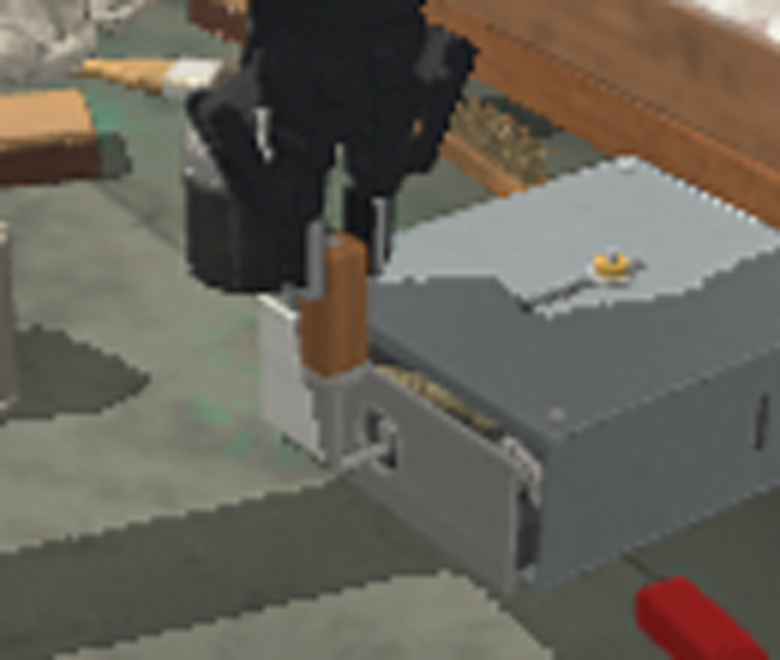

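The foot runs through the hole (crop 378,450), no contact force. Advance further, then raise.

jog_arm:
  rows:
    - [[0,0.004,0],[0,0,0]]
    - [[0,0.004,0],[0,0,0]]
    - [[0,0.005,0],[0,0,0]]
    - [[0,0,0],[0,0,0]]
    - [[0,0,0],[0,0,0]]

```text
clock: 10.9
ee_pos: [0.6512, 0.0357, 0.1265]
orientation: [[-0.036, 0.999, -0.0], [0.999, 0.036, 0.0], [0.0, -0.0, -1.0]]
force: [-0.2, 0.1, -1.5]
gripper_width: 0.285
```

jog_arm:
  rows:
    - [[0,0,-0.003],[0,0,0]]
    - [[0,0,-0.003],[0,0,0]]
    - [[0,0,-0.003],[0,0,0]]
    - [[0,0,-0.003],[0,0,0]]
    - [[0,0,0],[0,0,0]]
    - [[0,0,0],[0,0,0]]

```text
clock: 11.5
ee_pos: [0.6512, 0.0357, 0.1389]
orientation: [[-0.036, 0.999, 0.0], [0.999, 0.036, 0.0], [0.0, 0.0, -1.0]]
force: [-0.2, -0.6, -2.2]
gripper_width: 0.284
```

```bash
python3 - <<'E'
from h import *
s=state();print(s['ee_pos'],s['orientation'],s['force'],s['gripper_width'])
snap("scene","s6")
crop("pics/s6.png","pics/s6c.png",190,110,320,220,6)
E
```

```text
[0.6512 0.0357 0.1389] [[-0.036   0.9994  0.0003]
 [ 0.9994  0.036   0.    ]
 [ 0.      0.0003 -1.    ]] [-0.2428 -0.5672 -2.2474] 0.28397649329299723
```

View pics/s6c.png

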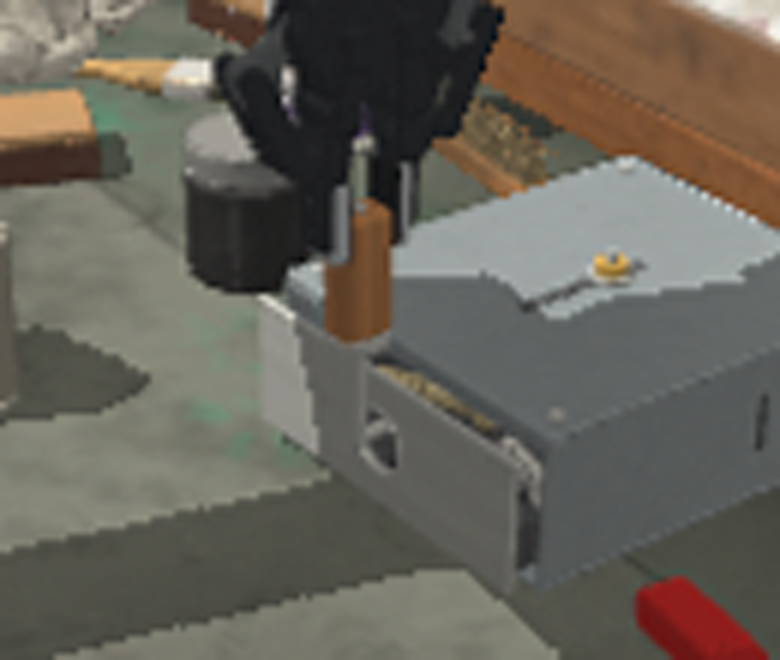

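Hook seated inside the hole with the end up behind the sheet (shank in front at crop 372,400). Draw out gently.

jog_arm:
  rows:
    - [[0,-0.003,0],[0,0,0]]
    - [[0,-0.003,0],[0,0,0]]
    - [[0,-0.002,0],[0,0,0]]
    - [[0,-0.002,0],[0,0,0]]
    - [[0,-0.002,0],[0,0,0]]
    - [[0,-0.002,0],[0,0,0]]

```text
clock: 12.15
ee_pos: [0.6377, 0.0352, 0.1389]
orientation: [[-0.036, 0.999, 0.002], [0.999, 0.036, 0.0], [0.0, 0.002, -1.0]]
force: [2.4, 0.4, -3.5]
gripper_width: 0.284
```

jog_arm:
  rows:
    - [[0,-0.003,0],[0,0,0]]
    - [[0,-0.003,0],[0,0,0]]
    - [[0,-0.003,0],[0,0,0]]
    - [[0,-0.003,0],[0,0,0]]

```text
clock: 12.55
ee_pos: [0.625, 0.0347, 0.1388]
orientation: [[-0.036, 0.999, 0.0], [0.999, 0.036, 0.0], [0.0, 0.0, -1.0]]
force: [4.2, 0.2, -2.6]
gripper_width: 0.281
```

jog_arm:
  rows:
    - [[0,-0.003,0],[0,0,0]]
    - [[0,-0.003,0],[0,0,0]]
    - [[0,-0.003,0],[0,0,0]]
    - [[0,-0.003,0],[0,0,0]]

```text
clock: 12.95
ee_pos: [0.613, 0.0343, 0.1388]
orientation: [[-0.036, 0.999, 0.0], [0.999, 0.036, 0.0], [0.0, 0.0, -1.0]]
force: [3.7, -0.1, -3.2]
gripper_width: 0.282
```

jog_arm:
  rows:
    - [[0,-0.003,0],[0,0,0]]
    - [[0,-0.003,0],[0,0,0]]
    - [[0,-0.003,0],[0,0,0]]
    - [[0,-0.003,0],[0,0,0]]
    - [[0,-0.003,0],[0,0,0]]
    - [[0,-0.002,0],[0,0,0]]
    - [[0,-0.002,0],[0,0,0]]

```text
clock: 13.65
ee_pos: [0.594, 0.0336, 0.1387]
orientation: [[-0.036, 0.999, 0.0], [0.999, 0.036, 0.0], [0.0, 0.0, -1.0]]
force: [2.7, -0.7, -0.2]
gripper_width: 0.285
```

```bash
python3 - <<'E'
from h import *
s=state();print(s['ee_pos'],s['force'],s['moment'],s['gripper_width'])
snap("scene","s7")
crop("pics/s7.png","pics/s7c.png",190,110,320,220,6)
E
```

```text
[0.594  0.0336 0.1387] [ 2.7078 -0.6858 -0.1937] [-0.0481 -0.8848 -0.0472] 0.28478802580349927
```

View pics/s7c.png

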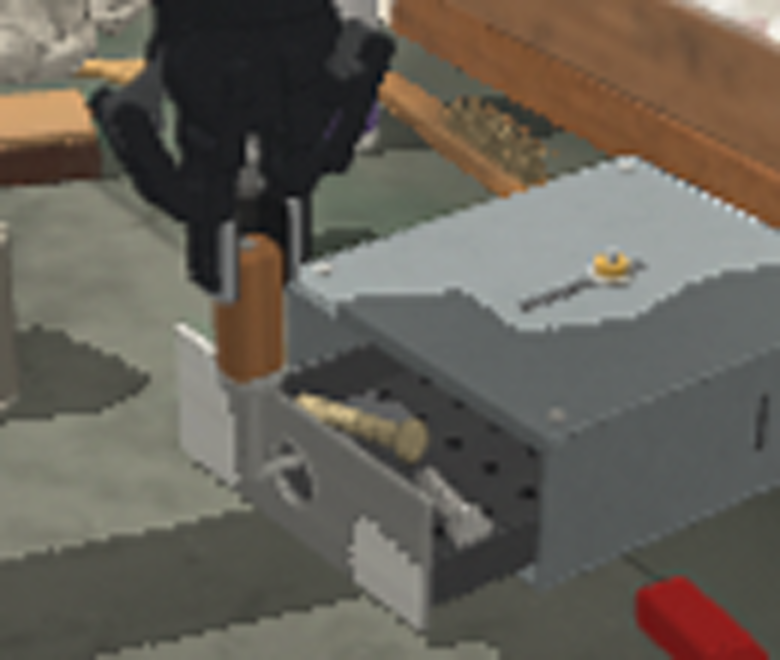

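Tray is following, both bolts visible (crop 370,430 and 455,505). Now slow, in small steps.

jog_arm:
  rows:
    - [[0,-0.0012,0],[0,0,0]]
    - [[0,-0.0012,0],[0,0,0]]
    - [[0,-0.0012,0],[0,0,0]]
    - [[0,-0.0012,0],[0,0,0]]

```text
clock: 14.1
ee_pos: [0.5894, 0.0334, 0.1387]
orientation: [[-0.036, 0.999, 0.0], [0.999, 0.036, 0.0], [0.0, 0.0, -1.0]]
force: [2.9, -0.6, -1.6]
gripper_width: 0.282
```

jog_arm:
  rows:
    - [[0,-0.001,0],[0,0,0]]
    - [[0,-0.001,0],[0,0,0]]
    - [[0,-0.001,0],[0,0,0]]
    - [[0,-0.001,0],[0,0,0]]

```text
clock: 14.5
ee_pos: [0.5853, 0.0333, 0.1387]
orientation: [[-0.036, 0.999, 0.0], [0.999, 0.036, 0.0], [0.0, 0.0, -1.0]]
force: [3.3, -1.1, -1.6]
gripper_width: 0.284
```

jog_arm:
  rows:
    - [[0,-0.001,0],[0,0,0]]
    - [[0,-0.001,0],[0,0,0]]
    - [[0,-0.001,0],[0,0,0]]
    - [[0,-0.001,0],[0,0,0]]

```text
clock: 14.9
ee_pos: [0.5818, 0.0332, 0.1388]
orientation: [[-0.036, 0.999, 0.001], [0.999, 0.036, 0.0], [0.0, 0.001, -1.0]]
force: [5.4, -0.2, -1.8]
gripper_width: 0.284
```

jog_arm:
  rows:
    - [[0,-0.001,0],[0,0,0]]
    - [[0,-0.001,0],[0,0,0]]

```text
clock: 15.1
ee_pos: [0.5809, 0.0331, 0.1387]
orientation: [[-0.036, 0.999, 0.004], [0.999, 0.036, 0.0], [-0.0, 0.004, -1.0]]
force: [9.0, -0.3, -5.9]
gripper_width: 0.284
```

jog_arm:
  rows:
    - [[0,-0.001,0],[0,0,0]]
    - [[0,-0.001,0],[0,0,0]]

```text
clock: 15.3
ee_pos: [0.5802, 0.0331, 0.1387]
orientation: [[-0.036, 0.999, 0.007], [0.999, 0.036, 0.0], [-0.0, 0.007, -1.0]]
force: [13.7, 0.4, -9.6]
gripper_width: 0.285
```

```bash
python3 - <<'E'
from h import *
s=state();print(s['ee_pos'],s['force'],s['moment'],s['gripper_width'])
snap("scene","s8")
crop("pics/s8.png","pics/s8c.png",190,110,320,220,6)
E
```

```text
[0.5802 0.0331 0.1387] [13.6901  0.4122 -9.6334] [ 0.0795 -3.3008 -0.0141] 0.28500636456343936
```

View pics/s8c.png

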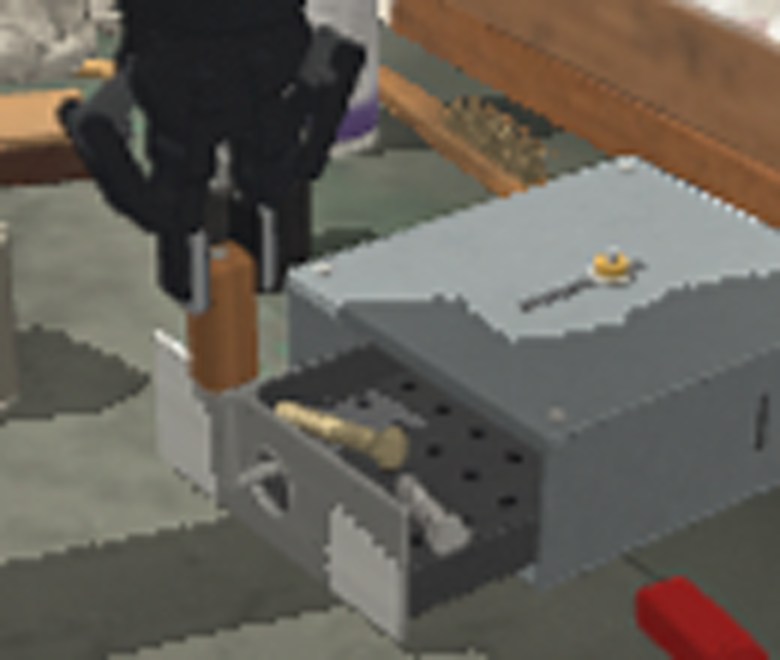

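Force climbs to 14 N against ~3 N running friction with the TCP no longer following: the stop is felt at ~62 mm. Relax and unhook.

jog_arm:
  rows:
    - [[0,0.003,0],[0,0,0]]
    - [[0,0.003,0],[0,0,0]]
    - [[0,0.002,0],[0,0,0]]
    - [[0,0.002,0],[0,0,0]]
    - [[0,0,0],[0,0,0]]
    - [[0,0,0],[0,0,0]]

```text
clock: 15.95
ee_pos: [0.5869, 0.0335, 0.1385]
orientation: [[-0.036, 0.999, -0.001], [0.999, 0.036, 0.0], [0.0, -0.001, -1.0]]
force: [1.2, -0.0, -1.9]
gripper_width: 0.283
```

```bash
python3 - <<'E'
from h import *
s=state();print(s['ee_pos'],s['orientation'],s['force'],s['moment'],s['gripper_width'])
snap("scene","s9")
crop("pics/s9.png","pics/s9c.png",190,110,320,220,6)
E
```

```text
[0.5869 0.0335 0.1385] [[-0.0361  0.9993 -0.0011]
 [ 0.9993  0.0361  0.0002]
 [ 0.0002 -0.0011 -1.    ]] [ 1.1723 -0.0394 -1.888 ] [-0.0221  0.0172  0.0423] 0.28335414816505156
```

View pics/s9c.png

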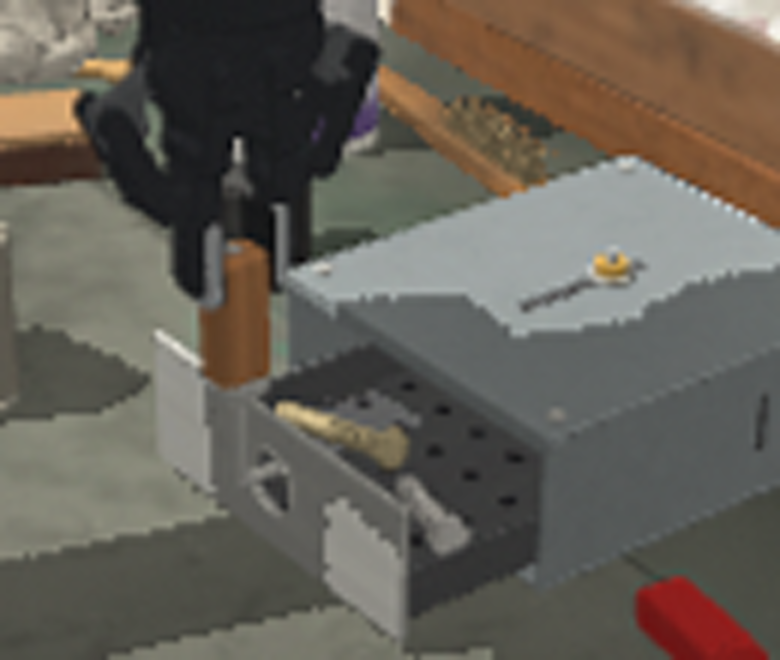

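Tray unmoved (front corner still at crop 408,640), hook free at 1 N. Lower, then withdraw.

jog_arm:
  rows:
    - [[0,0.003,0],[0,0,0]]
    - [[0,0,0.003],[0,0,0]]
    - [[0,0,0.003],[0,0,0]]
    - [[0,0,0.003],[0,0,0]]
    - [[0,0,0.003],[0,0,0]]
    - [[0,0,0],[0,0,0]]
    - [[0,0,0],[0,0,0]]

```text
clock: 16.7
ee_pos: [0.5904, 0.0335, 0.1266]
orientation: [[-0.036, 0.999, -0.0], [0.999, 0.036, 0.0], [0.0, -0.0, -1.0]]
force: [0.3, -0.5, -1.5]
gripper_width: 0.285
```

```bash
python3 - <<'E'
from h import *
s=state();print(s['ee_pos'],s['force'],s['moment'],s['gripper_width'])
snap("scene","s10")
crop("pics/s10.png","pics/s10c.png",200,130,290,220,8)
E
```

```text
[0.5904 0.0335 0.1266] [ 0.3371 -0.5058 -1.4873] [-0.001  -0.0084 -0.0233] 0.28519543081647325
```

View pics/s10c.png

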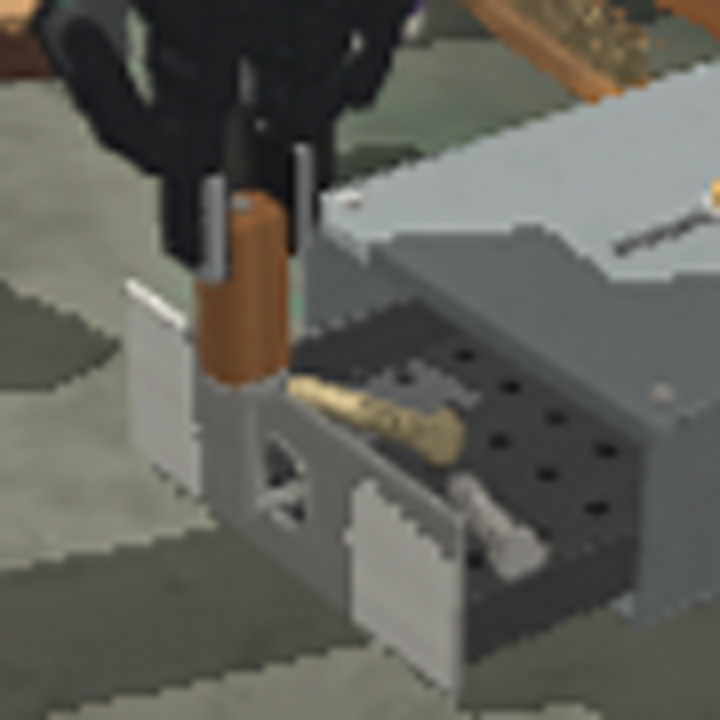

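Foot sits low in the hole (crop 280,495), free. Withdraw along -x (towards the stop, so the tray can't be displaced).

jog_arm:
  rows:
    - [[0,-0.003,0],[0,0,0]]
    - [[0,-0.004,0],[0,0,0]]
    - [[0,-0.004,0],[0,0,0]]
    - [[0,-0.003,0],[0,0,0]]

```text
clock: 17.15
ee_pos: [0.5759, 0.033, 0.1268]
orientation: [[-0.036, 0.999, -0.0], [0.999, 0.036, 0.0], [0.0, -0.0, -1.0]]
force: [0.1, -0.1, -1.3]
gripper_width: 0.284
```

jog_arm:
  rows:
    - [[0,-0.006,0],[0,0,0]]
    - [[0,-0.008,0],[0,0,0]]
    - [[0,-0.008,0],[0,0,0]]
    - [[0,-0.008,0],[0,0,0]]
    - [[0,-0.01,0],[0,0,0]]
    - [[0,0,0],[0,0,0]]
    - [[0,0,0],[0,0,0]]

```text
clock: 17.85
ee_pos: [0.5365, 0.0315, 0.1269]
orientation: [[-0.036, 0.999, 0.001], [0.999, 0.036, 0.0], [0.0, 0.001, -1.0]]
force: [0.4, 0.2, -1.4]
gripper_width: 0.282
```

```bash
python3 - <<'E'
from h import *
s=state();print(s['ee_pos'],s['orientation'],s['force'],s['gripper_width'])
snap("scene","s11")
crop("pics/s11.png","pics/s11c.png",180,120,280,220,7)
f=lambda p:(proj("scene",p)[0]-[180,120])*7
tcp=s['ee_pos'];u=np.array([.99935,.036,0]);z=np.array([0,0,1.])
print('end',f(tcp+u*.028-z*.0755),'heel',f(tcp-z*.09),'collar',f(tcp-z*.042),'griptop',f(tcp+z*.023))
E
```

```text
[0.5365 0.0315 0.1269] [[-0.0359  0.9994  0.0007]
 [ 0.9994  0.0359  0.0001]
 [ 0.      0.0007 -1.    ]] [ 0.3927  0.1755 -1.3964] 0.28172398272850235
end [296.2366 501.6635] heel [233.3778 559.363 ] collar [228.3934 447.6596] griptop [221.2278 287.0725]
```

View pics/s11c.png

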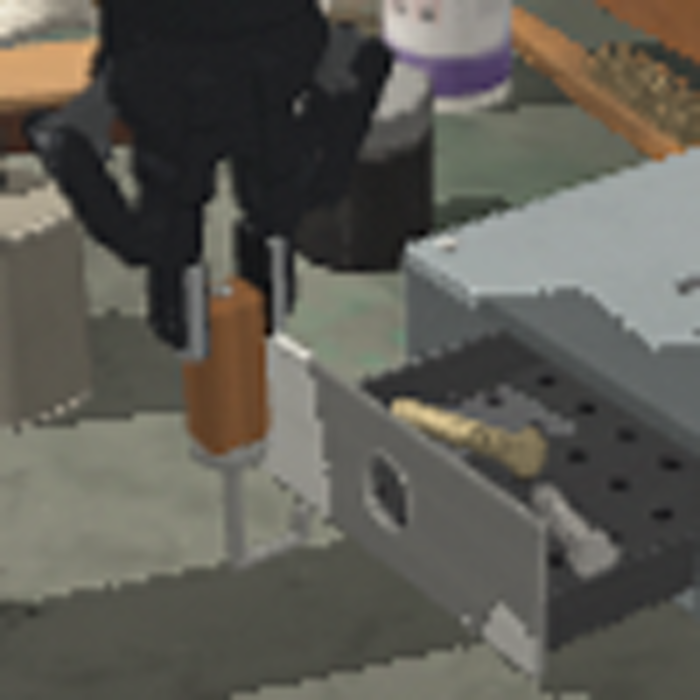

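Hook is clear of the tray and still true in the grip (heel 236,560, end 303,508 match prediction). Tray and bolts stay. Carry back.

jog_arm:
  rows:
    - [[0,0,-0.02],[0,0,0]]
    - [[0,0,-0.02],[0,0,0]]
    - [[-0.01,-0.001,-0.02],[0,0,0]]
    - [[-0.03,-0.0036,-0.021],[0,0,0]]
    - [[-0.03,-0.0036,0],[0,0,0]]
    - [[-0.03,-0.0036,0],[0,0,0]]
    - [[-0.03,-0.0036,0],[0,0,0]]
    - [[-0.03,-0.0036,0],[0,0,0]]
    - [[-0.03,-0.0036,0],[0,0,0]]
    - [[-0.03,-0.0036,0],[0,0,0]]
    - [[-0.03,-0.0036,0],[0,0,0]]
    - [[-0.03,-0.0036,0],[0,0,0]]

```text
clock: 19.1
ee_pos: [0.5132, -0.2509, 0.2076]
orientation: [[-0.036, 0.999, 0.0], [0.999, 0.036, -0.0], [-0.0, 0.0, -1.0]]
force: [1.4, 0.2, -1.9]
gripper_width: 0.283
```

jog_arm:
  rows:
    - [[-0.0177,-0.0023,0],[0,0,0.0105]]
    - [[0,0,0],[0,0,0]]
    - [[0,0,0],[0,0,0]]
    - [[0,0,0],[0,0,0]]

```text
clock: 19.5
ee_pos: [0.5117, -0.2661, 0.2076]
orientation: [[-0.026, 1.0, -0.0], [1.0, 0.026, 0.001], [0.001, -0.0, -1.0]]
force: [-0.1, 0.4, -1.1]
gripper_width: 0.281
```

```bash
python3 - <<'E'
from h import *
s=state();print(s['ee_pos'],s['orientation'],s['force'],s['gripper_width'])
snap("scene","s12")
crop("pics/s12.png","pics/s12c.png",230,130,340,290,4)
d=np.array([.5116,-.2673,.2075])-s['ee_pos'];print(s['orientation'].T@d)
E
```

```text
[ 0.5117 -0.2661  0.2076] [[-0.0265  0.9996 -0.0001]
 [ 0.9996  0.0265  0.0007]
 [ 0.0007 -0.0001 -1.    ]] [-0.0959  0.3677 -1.0542] 0.28124940411490934
[-0.0012 -0.0001  0.0001]
```

View pics/s12c.png

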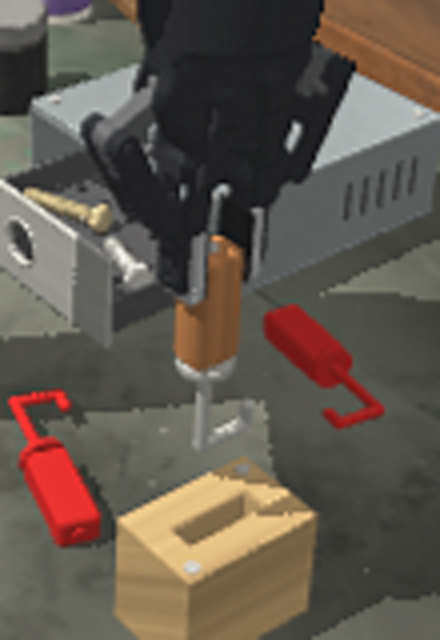

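Hook hangs over the slot as when it was lifted (heel 200,445); 1.4 mm y correction, then lower.

jog_arm:
  rows:
    - [[-0.0014,0,0.01],[0,0,0]]
    - [[0,0,0.015],[0,0,0]]
    - [[0,0,0.013],[0,0,0]]
    - [[0,0,0.004],[0,0,0]]
    - [[0,0,0.004],[0,0,0]]
    - [[0,0,0.004],[0,0,0]]
    - [[0,0,0.004],[0,0,0]]
    - [[0,0,0],[0,0,0]]
    - [[0,0,0],[0,0,0]]

```text
clock: 20.45
ee_pos: [0.5116, -0.2687, 0.1538]
orientation: [[-0.025, 1.0, 0.0], [1.0, 0.025, -0.0], [-0.0, 0.0, -1.0]]
force: [-0.6, 0.1, -1.1]
gripper_width: 0.287
```

```bash
python3 - <<'E'
from h import *
s=state();print(s['ee_pos'],s['force'],s['moment'],s['gripper_width'])
snap("scene","s13")
crop("pics/s13.png","pics/s13c.png",240,180,330,300,6)
E
```

```text
[ 0.5116 -0.2687  0.1538] [-0.5538  0.0967 -1.0748] [-0.0456 -0.0467  0.0078] 0.2869780095091749
```

View pics/s13c.png

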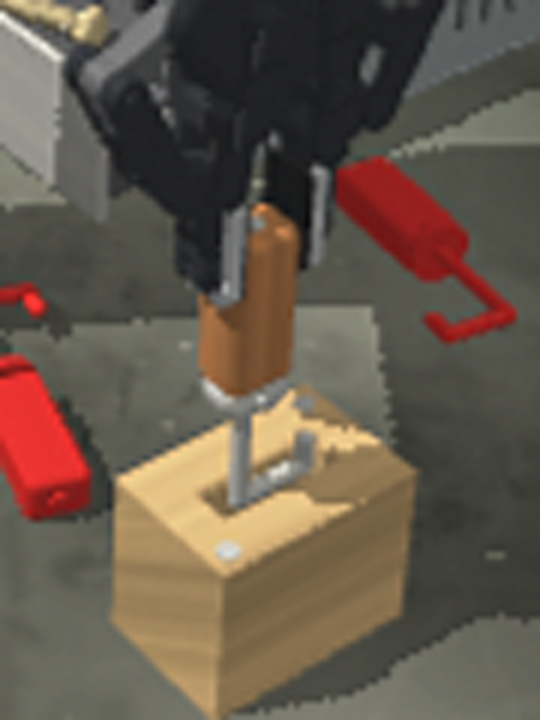

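Foot is entering the slot without contact (crop 270,490). Continue down, 1 mm back in y.

jog_arm:
  rows:
    - [[0.001,0,0.003],[0,0,0]]
    - [[0,0,0.006],[0,0,0]]
    - [[0,0,0.006],[0,0,0]]
    - [[0,0,0.006],[0,0,0]]
    - [[0,0,0.006],[0,0,0]]
    - [[0,0,0.005],[0,0,0]]
    - [[0,0,0.005],[0,0,0]]
    - [[0,0,0.003],[0,0,0]]
    - [[0,0,0.002],[0,0,0]]
    - [[0,0,0],[0,0,0]]
    - [[0,0,0],[0,0,0]]

```text
clock: 21.6
ee_pos: [0.5116, -0.2677, 0.1118]
orientation: [[-0.026, 1.0, 0.0], [1.0, 0.026, -0.0], [-0.0, 0.0, -1.0]]
force: [-0.4, -0.6, -1.4]
gripper_width: 0.283
```

jog_arm:
  rows:
    - [[0,0,0.001],[0,0,0]]
    - [[0,0,0.001],[0,0,0]]
    - [[0,0,0.0005],[0,0,0]]
    - [[0,0,0],[0,0,0]]

```text
clock: 22.0
ee_pos: [0.5114, -0.2676, 0.1091]
orientation: [[-0.025, 1.0, -0.0], [1.0, 0.025, 0.0], [0.0, -0.0, -1.0]]
force: [0.3, -0.1, -2.3]
gripper_width: 0.283
```

```bash
python3 - <<'E'
from h import *
s=state();print(s['ee_pos'],s['force'],s['moment'],s['gripper_width'])
snap("scene","s14")
crop("pics/s14.png","pics/s14c.png",240,180,330,300,6)
E
```

```text
[ 0.5114 -0.2676  0.1091] [ 0.2957 -0.0582 -2.2863] [ 0.0102  0.0042 -0.0207] 0.28336293399044415
```

View pics/s14c.png

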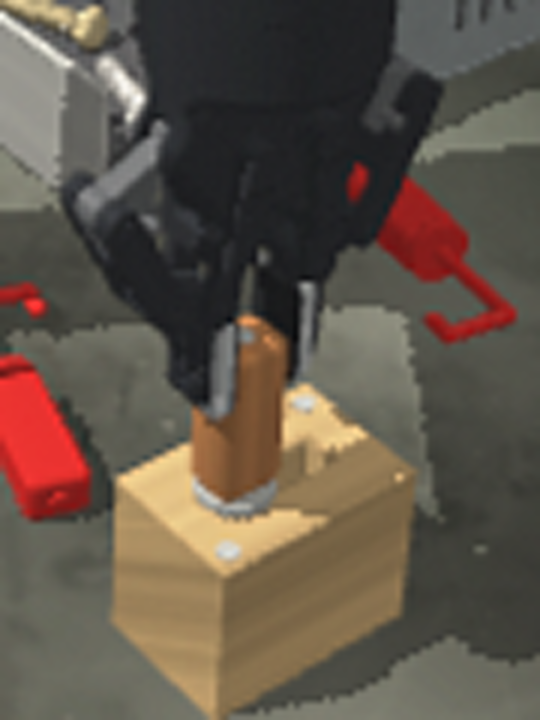

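Nearly seated, collar about 1 mm above the block. Lower until contact is felt.

jog_arm:
  rows:
    - [[0,0,0.0007],[0,0,0]]
    - [[0,0,0.0005],[0,0,0]]
    - [[0,0,0],[0,0,0]]

```text
clock: 22.35
ee_pos: [0.5116, -0.2677, 0.1081]
orientation: [[-0.025, 1.0, 0.0], [1.0, 0.025, -0.0], [-0.0, 0.0, -1.0]]
force: [-0.2, 0.4, 0.2]
gripper_width: 0.284
```

jog_arm:
  rows:
    - [[0,0,0.0006],[0,0,0]]
    - [[0,0,0.0004],[0,0,0]]
    - [[0,0,0],[0,0,0]]

```text
clock: 22.65
ee_pos: [0.5116, -0.2678, 0.108]
orientation: [[-0.026, 1.0, 0.001], [1.0, 0.026, -0.001], [-0.001, 0.001, -1.0]]
force: [-2.3, 1.3, 7.2]
gripper_width: 0.28
```

Seated (contact +7 N). Release and rise.

jog_arm:
  rows:
    - [[0,0,-0.0005],[0,0,0]]
    - [[0,0,0],[0,0,0]]
    - [[0,0,0],[0,0,0]]
    - [[0,0,0],[0,0,0]]
    - [[0,0,0],[0,0,0]]
    - [[0,0,0],[0,0,0]]
    - [[0,0,0],[0,0,0]]
    - [[0,0,0],[0,0,0]]
    - [[0,0,0],[0,0,0]]
    - [[0,0,0],[0,0,0]]
  fingers: 1

```text
clock: 23.65
ee_pos: [0.5115, -0.2676, 0.1074]
orientation: [[-0.025, 1.0, -0.0], [1.0, 0.025, 0.0], [0.0, -0.0, -1.0]]
force: [0.2, 0.2, 0.1]
gripper_width: 1.002
```

jog_arm:
  rows:
    - [[0,0,-0.005],[0,0,0]]
    - [[0,0,-0.01],[0,0,0]]
    - [[0,0,-0.02],[0,0,0]]
    - [[0,0,-0.03],[0,0,0]]
    - [[0,0,-0.03],[0,0,0]]
    - [[0,0,-0.03],[0,0,0]]
    - [[0,0,0],[0,0,0]]
    - [[0,0,0],[0,0,0]]
    - [[0,0,0],[0,0,0]]

```text
clock: 24.55
ee_pos: [0.511, -0.2673, 0.2317]
orientation: [[-0.025, 1.0, -0.001], [1.0, 0.025, 0.001], [0.001, -0.001, -1.0]]
force: [-1.3, -0.7, -1.4]
gripper_width: 0.999
```

```bash
python3 - <<'E'
from h import *
s=state();print(s['clock'],s['ee_pos'],s['force'],s['gripper_width'])
snap("scene","s15");snap("top","t15")
crop("pics/s15.png","pics/s15c.png",210,120,330,300,4)
E
```

```text
24.55 [ 0.511  -0.2673  0.2317] [-1.3394 -0.6929 -1.4372] 0.9992623819019725
```

View pics/s15c.png

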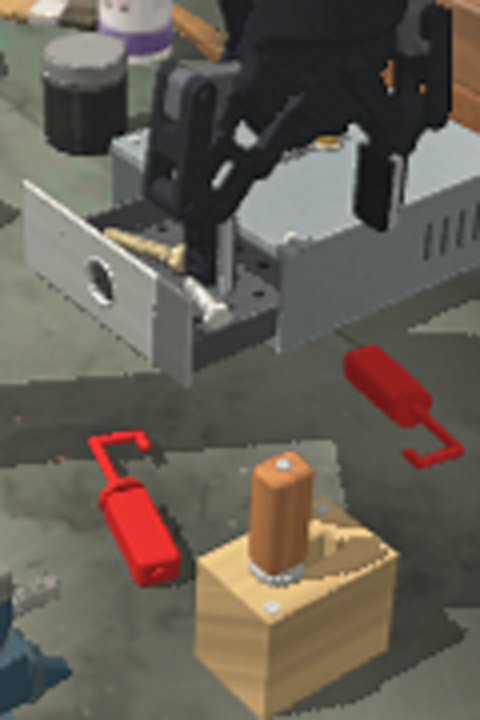

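View pics/t15.png

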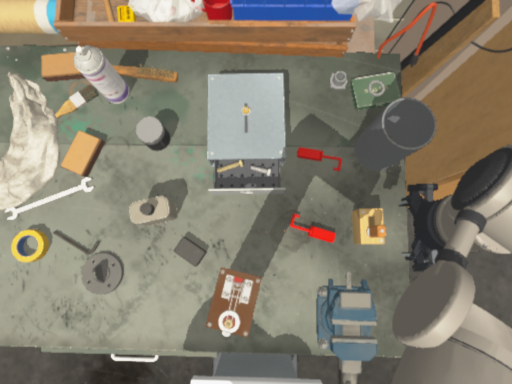

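```bash
python3 - <<'E'
from h import *
g=lambda n:cv2.imread(f"pics/{n}.png",0)
for a in("s8","s9","s11"):
    t=g(a)[192:224,240:275];r=cv2.matchTemplate(g("s15")[182:234,230:285],t,cv2.TM_CCOEFF_NORMED);print(a,cv2.minMaxLoc(r))
print([back("top",q,.074) for q in((209,190),(284,189))])
a,b=g("t0").astype(int) if 0 else cv2.imread("pics/top0.png",0).astype(int),g("t15").astype(int)
for n,(x,y) in dict(block=(370,227),flask=(150,210),rubber=(190,250),redA=(312,230),redB=(320,158)).items():
    A=cv2.imread("pics/top0.png",0)[y-16:y+16,x-20:x+20];r=cv2.matchTemplate(g("t15")[y-24:y+24,x-28:x+28],A,cv2.TM_CCOEFF_NORMED);print(n,cv2.minMaxLoc(r)[1::2])
E
```

```text
s8 (-0.1474437713623047, 0.3808826208114624, (20, 14), (10, 10))
s9 (-0.15339747071266174, 0.4029139280319214, (20, 15), (10, 10))
s11 (-0.17637836933135986, 0.3390868306159973, (20, 18), (10, 10))
[array([0.6021, 0.1256, 0.074 ]), array([ 0.6093, -0.055 ,  0.074 ])]
block (0.9477313756942749, (8, 8))
flask (0.9455376267433167, (8, 8))
rubber (0.8117074370384216, (9, 7))
redA (0.9830794334411621, (8, 8))
redB (0.8481463193893433, (8, 9))
```

```bash
python3 -c "
from cell import *
print(job_done())"
```

```text
the job is handed in; nothing more can be done
None
```

I drew the drip tray out to its stop with the hook, stood the hook back in its block, and handed the job in at about 24.7 s. `job_done` gives no verdict.

- **Tray:** It ran at about 3–4 N. At roughly 60 mm out (hook travel about 62 mm, top camera about 59 mm, ±2 mm) the force climbed to 14 N and the tray stopped following. I took that as the stop and relaxed.
- **Unhooking:** I lowered the hook and drew it out through the hole with forces near zero. The tray's front corner is at the same pixel as when it was at the stop. That template match scored only 0.34–0.40 because the lighting had changed. Both bolts are still in the tray.
- **Hook:** The last pictures show it upright in the block with the collar seated. I lowered it to a 7 N contact, released it, and raised the open gripper clear.
- **Surroundings:** The wooden block, the flask and both red hooks show no shift beyond 1 pixel. The rubber block matched about 1 pixel off at a weaker score (0.81). The shadow over it had changed and the arm never went low near it, so I put that down to lighting.

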